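Slide the worm-drive band over the barbed port and tighten it

TASK

Slide the loose worm-drive band along the black plastic cuff until it sits between the two raised ribs, over the barbed stub of the metal port. Then turn the band's thumb key clockwise (seen from above) until it stops and the band is snug, and let go. Leave the gear and the bearing in front of it where they lie.

Things in the scene. Friction and masses are not known exactly. Their poses are not given: they have to be found in the camera images.
- cuff_seat (a point): The seat: point on the tube's axis half-way between the two raised ribs of the black cuff, 55 mm above the bench. Its y axis runs along the level tube toward the aluminium port block, z up, x across the tube (the thumb key stands on the -x side, toward the robot). Ribs: 26 mm apart, 2.4 mm wide, 1.4 mm high; the cuff is slotted lengthwise there.
- port_jig: The jig, fixed to the bench; axes as cuff_seat, origin under its middle. Steel base 90 x 220 mm (y), 10 mm thick; rigid black cuff (tube of 44 mm diameter, top 77 mm above the bench); port block 64 mm wide, 84 mm high, its flange 34 mm beyond the seat along +y; a saddle, 81 mm high, holds the tube's other end 118 mm before the seat.
- band_mid (a point): Middle of the steel band, on the tube axis, axes as for cuff_seat. The band is 12 mm wide, about 51 mm outer diameter, round the cuff; it cannot turn round the tube. It begins on the -y side of the seat; it stays where it is pushed.
- band_lug (a point): Middle of the bridge lug, a plain upright steel block on top of the band, to push against: 22 mm in x, 8 mm in y. It lies 12 mm to the +x side of the tube axis; its top is about 96 mm above the bench when the band is loose and 94 mm when it is snug (this point stays 87 mm above the bench).
- key_grip (a point): Centre of the flat wing of the thumb key, 121 mm above the bench: 34 mm long (this point's x axis), 9 mm thick (its y axis), 28 mm high, on a vertical stem 9 to 15 mm thick. The stem is 31 mm to the -x side of the tube axis, at the middle of the band, above the worm housing (12 x 17 mm, top 77 mm above the bench). It turns about the vertical; clockwise from above tightens.
- band (a joint): Position of the band along the tube, m, growing toward the port; the middle of the seat is at 0.091, the ends of travel at 0 and 0.112. Sliding it takes about 3 N.
- screw (a joint): Turn of the thumb key in rad, growing clockwise from above. It begins between 0.9 and 1.5 (loose); at 2.4 the band is snug and the key stops. Turning it takes about 0.06 N m; it stays where it is left.
- crown_gear: Loose steel gear, 52 mm wide and 16 mm high, lying on the bench on the robot's side of the jig; origin at its underside.
- bearing_large: Loose ball bearing, 35 mm wide and 11 mm high, lying on the bench on the robot's side of the jig; origin at its underside.

How it is judged:
By the outcome, as a careful person would: the job done as asked, in the order asked, and still so for the second after the job is handed in, with the robot touching nothing.
It also fails if it takes over 45 s, if anything falls off the work surface, if the arm or the gripper's body presses on something with over 40 N, if the wrist force passes 120 N, or if a joint passes its speed limit or range.

ROBOT

A 6-joint arm with a two-finger parallel gripper is mounted at the origin on a cart in front of the work surface, level with it; the furniture and walls round the work are solid. World frame = base frame: x ahead of the robot, y to its left, z up, the work surface at z = 0. Lengths are in m, angles in rad, forces in N, time in s.
With the tool pointing down it reaches from about 0.4 to 0.925 m from the base axis. Payload 3.4 kg.
Tool frame: the origin (TCP) lies midway between the tips of the shut fingers; the grasp point (between the pads) lies 19 mm behind it (robot.pinch_z is the distance from the TCP to the grasp point, in m); z points along the fingers, y is the line along which they close (so a half turn about z gives the same grasp; the last joint's range is limited). The gripper opens to 85 mm and grips with 20 to 120 N. Pads are 22 mm wide; open, the fingers measure 114 mm over their backs; the gripper's body (76 mm by 85 mm) begins 54 mm behind the grasp point. The pads swing forward as they close: fully open they stand 13 mm farther back than shut.
Start: joints at [1.093, 0.307, 1.506, -0, 1.328, -0.073], TCP at [0.226, 0.529, 0.231] pointing down, gripper open.
Joint ranges: [-3.12, 3.12], [-1.05, 2.28], [0.14, 2.33], [-1.42, 4.57], [0.1, 2.73], [-2.68, 2.68]. Speed limits (rad/s): [2.57, 2.57, 3.14, 3.14, 3.14, 3.14].

INTERFACE

Orientations are given as [roll, pitch, yaw] about the fixed x, y, z axes, in that order (R = Rz(yaw) Ry(pitch) Rx(roll)).
In Python, from workcell import robot gives the robot as it stands.
- The arm moves only by the tool send_rows, never from a script. Its argument "rows" is one flat list of numbers, 7 for each row, row after row: the opening, from 0 (shut) to 1 (fully open), then the shift along the tool's x, y, z scaled (see below), then the turn, a rotation vector about the tool's x, y, z scaled (see below). In form: [fingers, tx, ty, tz, ax, ay, az, fingers, tx, ty, tz, ax, ay, az, ...]. A call has 1 to 10 rows; each row shifts and turns the commanded pose from where the row before left it, along the tool's axes as they then stand; what a row does not reach is not made up. The controller multiplies each number of a shift by 50 mm and each number of a turn by 45 degrees. A row lasts 1/8 s, in which the tool goes at most 62.5 mm and 10.7 degrees, less where a joint would pass 70% of its speed; a pose out of reach is approached as far as the arm can. A call with a number of a shift or a turn outside -1 to 1 is refused whole. A call with a gripper value outside its range is refused whole. The fingers move at their own pace and stop on an object; "squeeze" is the grip in N (left out, the last holds). Time passes only in rows, so rows that do not move let the fingers close. It gives the time, the measured TCP pose, the force, the opening and the grip force at its end, in the units of the state.
- robot.state(): the state, without advancing time (a new reading comes with each control period).
- robot.capture(name): name is "side" or "top" or "wrist"; returns a dict with "frame" (420x560x3 uint8, red, green, blue), "vfov" (degrees; the focal length in pixels is half the picture's height over the tangent of half this angle, whatever the lens; pixels are square), "cx", "cy" (the principal point, pixels), "k1" (the pictures are not rectified: a ray, as slopes to the right and down, at radius r is drawn at 1 + k1 r^2 times it, then the intrinsics apply), "T" (4x4, takes a point from camera to world coordinates). Camera axes: x right, y up, looking along -z (the intrinsics and any distortion apply to the point x, -y, -z); pixel columns grow to the right and rows downward; lengths in m; the calibration is good to about 2 mm. A picture is of the moment at which its call begins. There is no depth.
- robot.job_done(): hands the job in; it is judged then, once.
The state is a dict: "time_s": time; "qpos": joint angles; "dq": joint speeds; "joint_torque": joint torques, N m; "position": TCP position; "tcp_rot": TCP orientation; "ft_force": force on the tool from outside, world axes, zero at the start; "torque": the same for the moment, N m; "grip_width": finger opening in m; "grip_force": force on a finger pad.
Only numpy, scipy, OpenCV 4.12 (cv2) and the standard library are available. Lean on these libraries where they do the work, as an engineer would, in place of code of your own. Each camera call takes 0.05 s, during which the arm holds its last target. There are 200 camera calls.

## Working session

There is one attempt and no reset: what is moved stays moved. The work goes in short steps, Python scripts to look and compute and a tool call to move; the robot and the scene stay as the last step left them, time stands still between calls to the robot, and variables do not carry over. Pictures are saved under pics/ and viewed, at most 13 in all, crops included, and the job is handed in when it is done.

Besides the shell and the picture viewer there is one more tool, called after "Request:" as a command line: name --argument value ..., lists and objects as JSON in quotes. send_rows: Moves the arm, as the interface text tells. Its arguments: {"type":"object","properties":{"rows":{"type":"array"},"squeeze":{"type":"number"}},"required":["rows"]}

```bash
mkdir -p pics; ls; cat > h.py <<'E'
import numpy as np, cv2
from workcell import robot
def cam(n):
    c=robot.capture(n); 
    return c
def K(c):
    f=c["frame"].shape[0]/2/np.tan(np.radians(c["vfov"])/2)
    return np.array([[f,0,c["cx"]],[0,f,c["cy"]],[0,0,1.]]), np.array([c["k1"],0,0,0,0.])
def ray(c,u,v):
    k,d=K(c); s=cv2.undistortPoints(np.array([[[u,v]]],float),k,d)[0,0]
    T=np.array(c["T"]); return T[:3,3], T[:3,:3]@np.array([s[0],-s[1],-1])
def onz(c,u,v,z):
    o,r=ray(c,u,v); return o+r*(z-o[2])/r[2]
def proj(c,P):
    k,d=K(c); T=np.array(c["T"]); p=(np.asarray(P,float).reshape(-1,3)-T[:3,3])@T[:3,:3]
    p=p*[1,-1,-1]; return cv2.projectPoints(p,np.zeros(3),np.zeros(3),k,d)[0][:,0]
def save(c,fn,box=None,s=1):
    f=c["frame"]
    if box: f=f[box[1]:box[3],box[0]:box[2]]
    cv2.imwrite(fn,cv2.resize(f[:,:,::-1],None,fx=s,fy=s,interpolation=cv2.INTER_CUBIC))
E
python3 - <<'E'
from h import *
import pickle
cs={n:cam(n) for n in("side","top")}
pickle.dump(cs,open("c0.pkl","wb"))
for n,c in cs.items(): save(c,f"pics/{n}0.png",s=1.42); print(n,c["vfov"],c["k1"],np.round(c["T"],3).tolist())
E
```

```text
pics
side 42.211478117978515 -0.11452966211288844 [[-0.988, 0.059, -0.14, 0.436], [-0.152, -0.402, 0.903, 0.811], [-0.003, 0.914, 0.406, 0.43], [0.0, 0.0, 0.0, 1.0]]
top 42.294060470987034 0.054677033643341116 [[0.006, 0.994, -0.108, 0.433], [-1.0, 0.006, 0.001, 0.033], [0.002, 0.108, 0.994, 0.943], [0.0, 0.0, 0.0, 1.0]]
```

View pics/top0.png

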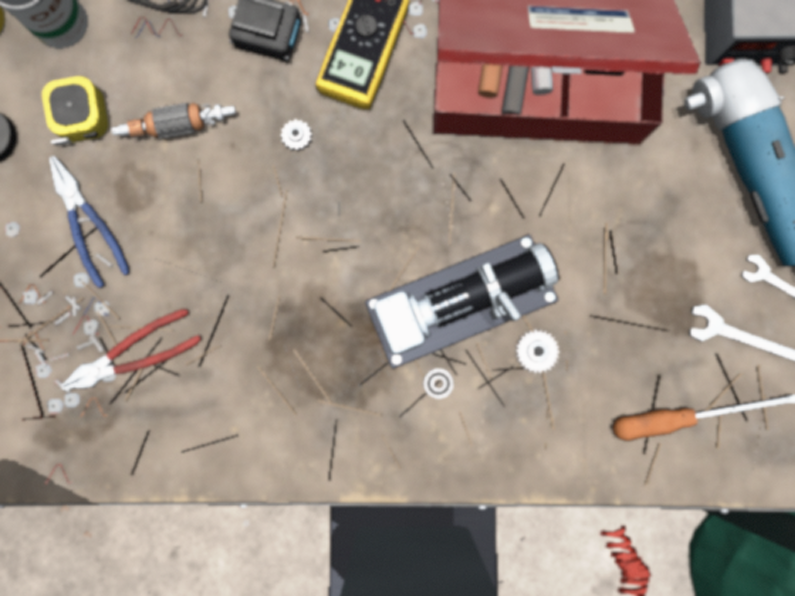

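View pics/side0.png

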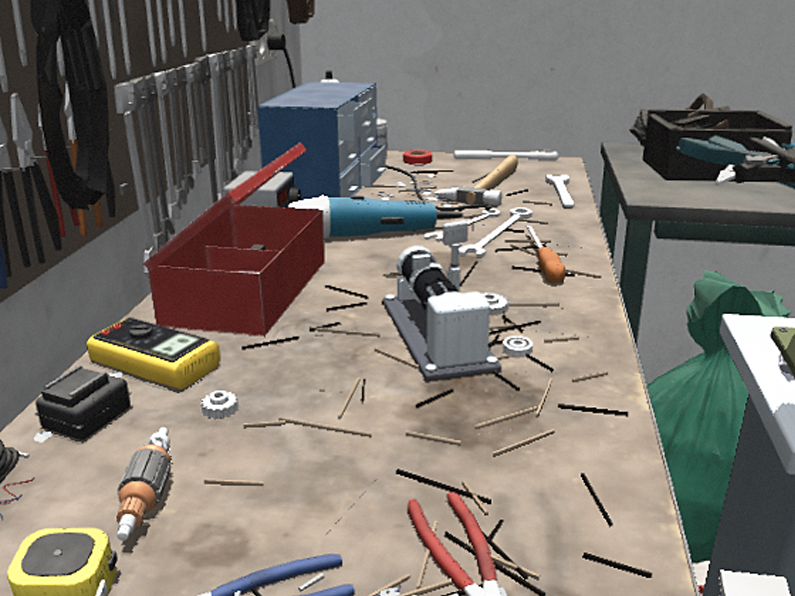

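The top view shows the port block at (400,320), band and key around (500,290), gear (538,351) and bearing (438,383), and base bolts at (378,304), (396,360), (527,242) and (549,297), all in scaled pixels. The side view shows the key wing upright at (455,233).

```bash
python3 - <<'E'
from h import *
import pickle
cs=pickle.load(open("c0.pkl","rb")); c=cs["top"]
save(c,"pics/topz.png",(250,155,410,275),5)
f=c["frame"]; 
# base mask: bluish dark grey
s=1.42
b=[onz(c,u/s,v/s,0.013) for u,v in((378,304),(396,360),(527,242),(549,297))]
print(np.round(b,4)); y=(b[0]+b[1]-b[2]-b[3])/2; print(np.degrees(np.arctan2(y[1],y[0])),np.linalg.norm(y), np.mean(b,0))
for n,(u,v) in dict(gear=(538,351),bear=(438,383)).items(): print(n,onz(c,u/s,v/s,.012))
E
```

```text
[[ 0.5158  0.0588  0.013 ]
 [ 0.4485  0.0365  0.013 ]
 [ 0.5929 -0.1222  0.013 ]
 [ 0.5257 -0.148   0.013 ]]
112.88062625617343 0.19840673100179892 [ 0.52072891 -0.04372434  0.013     ]
gear [ 0.46048753 -0.13403062  0.012     ]
bear [ 0.42142927 -0.01393476  0.012     ]
```

View pics/topz.png

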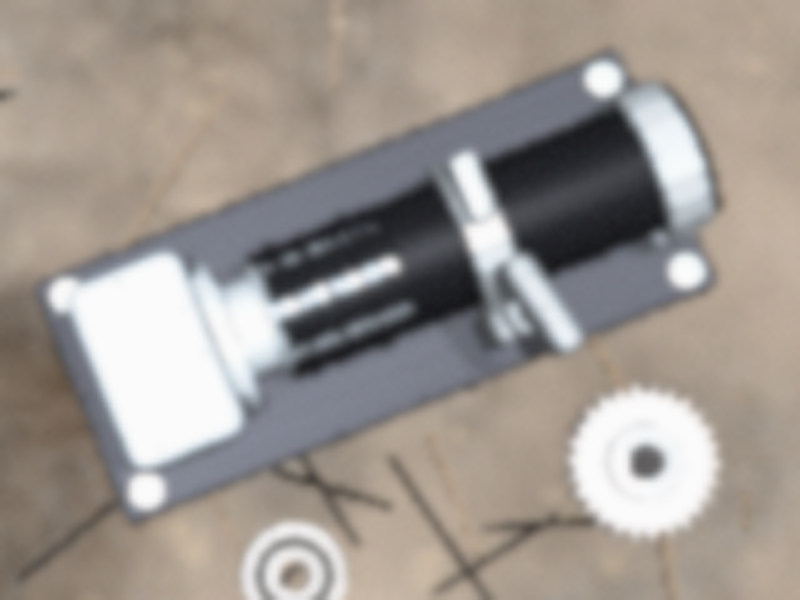

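The crop shows the key wing from about (515,255) to (570,345), the lug at (475,200), the band just past mid tube, and the cuff slots and ribs at left (270–410).

```bash
python3 - <<'E'
from h import *
import pickle
c=pickle.load(open("c0.pkl","rb"))["top"]
Z=lambda u,v,z: onz(c,250+u/5,155+v/5,z)
b=[Z(u,v,.013) for u,v in((63,296),(146,492),(605,78),(686,271))]
y=(b[0]+b[1]-b[2]-b[3]); x=b[0]+b[2]-b[1]-b[3]; a=np.arctan2(y[1],y[0]); m=np.mean(b,0)
print("yaw y",np.degrees(a), "x",np.degrees(np.arctan2(x[1],x[0])), m)
ey=np.array([np.cos(a),np.sin(a),0]); ex=np.array([ey[1],-ey[0],0])
L=lambda p:np.round([(p-m)@ex*1000,(p-m)@ey*1000],1)
for n,u,v,z in [("wing a",515,255,.135),("wing b",570,345,.135),("lug near",487,240,.095),("lug far",463,165,.095),("band lug front top",438,170,.078),("slot right end",398,265,.077),("cuff left end top",275,305,.077),("blockface top",180,250,.084),("block2",243,420,.084),("saddle",625,95,.081)]:
  p=Z(u,v,z); print(n,np.round(p,4),L(p))
s=robot.state(); print(s["position"],s["tcp_rot"],s["grip_width"],s["qpos"],s["time_s"])
w=cam("wrist"); print(np.round(w["T"],3),w["vfov"])
E
```

```text
yaw y 112.4803890017627 x 22.696893487761475 [ 0.52062567 -0.04251075  0.013     ]
wing a [ 0.5179 -0.0743  0.135 ] [-14.6 -28.3]
wing b [ 0.4911 -0.0904  0.135 ] [-45.6 -32.9]
lug near [ 0.5268 -0.0708  0.095 ] [ -5.1 -28.5]
lug far [ 0.5505 -0.0634  0.095 ] [ 19.6 -30.8]
band lug front top [ 0.5512 -0.0573  0.078 ] [ 22.6 -25.4]
slot right end [ 0.5206 -0.0445  0.077 ] [-0.8 -1.8]
cuff left end top [ 0.5074 -0.0051  0.077 ] [ 2.1 39.6]
blockface top [0.5242 0.0255 0.084 ] [29.3 61.4]
block2 [0.4703 0.0053 0.084 ] [-28.2  63.4]
saddle [ 0.5754 -0.117   0.081 ] [ 22.2 -89.8]
[0.2261935  0.52795954 0.23048609] [-3.13978038e+00 -1.40809413e-04  2.73679346e+00] 0.08549616674346969 [ 1.09248199e+00  3.07471518e-01  1.50754895e+00  7.53965484e-06
  1.32838991e+00 -7.35170906e-02] 0.1
[[ 0.395 -0.88  -0.264  0.159]
 [ 0.919  0.377  0.116  0.558]
 [-0.002 -0.288  0.958  0.373]
 [ 0.     0.     0.     1.   ]] 66.38168968389562
```

Request:
send_rows --rows '[0,-0.91,-0.74,0.05,0,0,0,0,-0.91,-0.74,0.05,0,0,0,0,-0.91,-0.74,0.05,0,0,0,0,-0.91,-0.74,0.05,0,0,0,0,-0.91,-0.74,0.05,0,0,0,0,-0.91,-0.74,0.05,0,0,0,0,-0.91,-0.74,0.05,0,0,0,0,-0.91,-0.74,0.05,0,0,0,0,-0.91,-0.74,0.05,0,0,0,0,-0.91,-0.74,0.05,0,0,0]' --squeeze 30

```text
time_s: 1.4
position: [0.4995, 0.0074, 0.2062]
tcp_rot: [3.141, -0.0, 2.736]
ft_force: [0.6, 1.6, -0.5]
grip_width: -0.0002
grip_force: 0.0
```

Request:
send_rows --rows '[0,-0.91,-0.74,0,0,0,0,0,-0.91,-0.74,0,0,0,0,0,0,0,0,0,0,0.23,0,0,0,0,0,0,0.23,0,0,0,0,0,0,0.23,0,0,0,0,0,0,0.23,0,0,0,0,0,0,0.23,0,0,0,0,0,0,0.23,0,0,0,0,0,0,0.23,0,0,0,0,0,0,0.23]'

```text
time_s: 2.65
position: [0.5532, -0.0946, 0.2059]
tcp_rot: [-3.141, 0.0, 1.286]
ft_force: [-0.9, 0.6, -1.2]
grip_width: -0.0
grip_force: 0.0
```

Request:
send_rows --rows '[0,0,0,0,0,0,0.23,0,0,0,0,0,0,0.23,0,0,0,0,0,0,0.23,0,0,0,0,0,0,0.23,0,0,0,0,0,0,0.23,0,0,0,0,0,0,0,0,0,0,0,0,0,0]'

```text
time_s: 3.52
position: [0.5533, -0.0946, 0.2061]
tcp_rot: [-3.141, 0.0, 0.391]
ft_force: [0.0, -0.9, -0.5]
grip_width: -0.0001
grip_force: 0.0
```

```bash
python3 - <<'E'
from h import *
import pickle
c=cam("wrist"); pickle.dump(c,open("w1.pkl","wb")); save(c,"pics/w1.png",s=1.42)
E
```

```text
(no output)
```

View pics/w1.png

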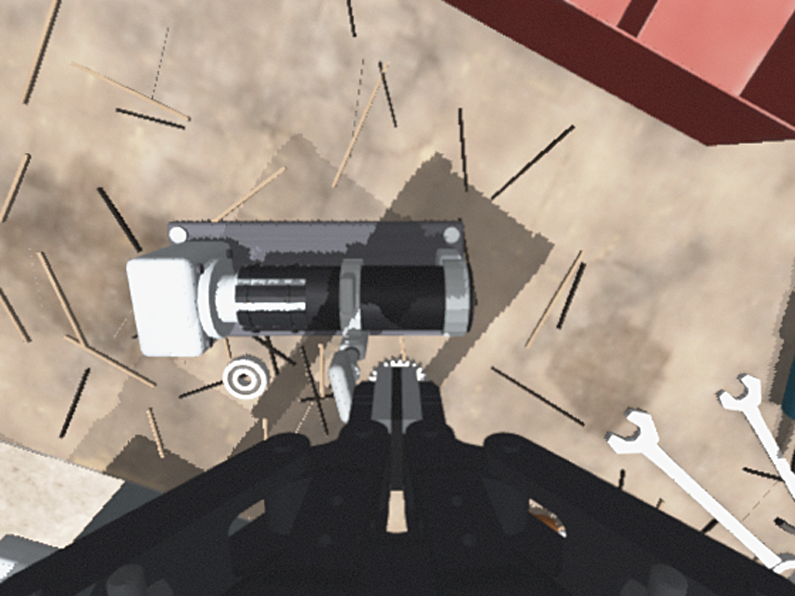

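The wrist view shows the jig aligned with the image. The cuff with slots spans x=235–345, with ribs near 240 and 280. The band is at x=350, lug at (350,285), key wing around (342,380).

```bash
python3 - <<'E'
from h import *
import pickle
c=pickle.load(open("w1.pkl","rb")); save(c,"pics/w1z.png",(140,165,280,270),5.6)
E
```

```text
(no output)
```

View pics/w1z.png

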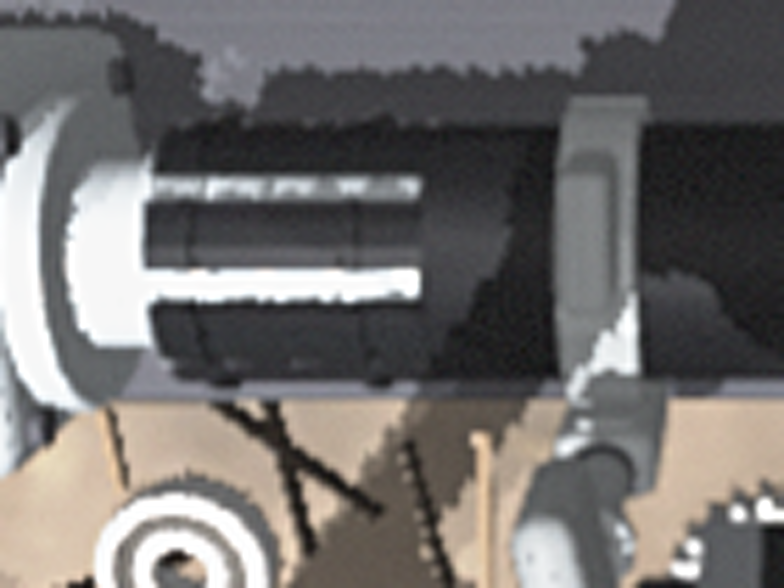

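Ribs appear at x≈191 and 352 at row 240. The band spans 557–640 and the lug's top face ~567–612 × 155–310.

```bash
python3 - <<'E'
from h import *
import pickle
c=pickle.load(open("w1.pkl","rb"))
m=np.array([0.52063,-0.04251,0]); a=np.radians(112.55); ey=np.array([np.cos(a),np.sin(a),0]); ex=np.array([ey[1],-ey[0],0])
for n,u,v,z in [("rib1",191,240,.078),("rib2",352,240,.078),("band L",557,125,.07),("band R",640,125,.07),("lugTL",570,158,.096),("lugBR",611,308,.096),("tube top edge",480,125,.06),("tube bot edge",480,380,.06),("stem",600,465,.095),("gear?",0,0,0)]:
  if z: p=onz(c,140+u/5.6,165+v/5.6,z); print(n,np.round(p,4),np.round([(p-m)@ex*1000,(p-m)@ey*1000],1))
p=m+0; s=robot.state()["position"]; print("tcp",np.round([(s-m)@ex*1000,(s-m)@ey*1000],1))
E
```

```text
rib1 [ 0.5167 -0.01    0.078 ] [ 8.8 31.5]
rib2 [ 0.5262 -0.0332  0.078 ] [8.7 6.4]
band L [ 0.5537 -0.0562  0.07  ] [ 25.3 -25.3]
band R [ 0.5587 -0.0683  0.07  ] [ 25.2 -38.4]
lugTL [ 0.5562 -0.0605  0.096 ] [ 25.9 -30.3]
lugBR [ 0.5372 -0.074   0.096 ] [  3.2 -35.5]
tube top edge [ 0.5464 -0.0442  0.06  ] [ 23.2 -11.4]
tube bot edge [ 0.5046 -0.0591  0.06  ] [-21.2  -9.1]
stem [ 0.5128 -0.0815  0.095 ] [-22.2 -33. ]
tcp [ 10.3 -60.6]
```

Request:
send_rows --rows '[0,0.04,0,0.8,0,0,0,0,0,0,0.8,0,0,0,0,0,0,0.6,0,0,0,0,0,0,0.22,0,0,0,0,0,-0.06,0,0,0,0,0,0,-0.06,0,0,0,0,0,0,-0.06,0,0,0,0,0,0,0,0,0,0,0]'

```text
time_s: 4.58
position: [0.5523, -0.0853, 0.0862]
tcp_rot: [3.141, -0.001, 0.389]
ft_force: [0.5, -1.5, 0.9]
grip_width: -0.0001
grip_force: 0.0
```

Request:
send_rows --rows '[0,0,-0.06,0,0,0,0,0,0,-0.06,0,0,0,0]'

```text
time_s: 4.82
position: [0.5503, -0.0806, 0.0857]
tcp_rot: [3.14, -0.001, 0.389]
ft_force: [-0.0, -3.0, 0.7]
grip_width: -0.0001
grip_force: 1.6
```

Request:
send_rows --rows '[0,0,-0.06,0,0,0,0,0,0,-0.06,0,0,0,0]'

```text
time_s: 5.08
position: [0.5478, -0.0747, 0.0856]
tcp_rot: [3.141, -0.001, 0.388]
ft_force: [0.6, -3.9, 3.1]
grip_width: 0.0004
grip_force: 1.8
```

Request:
send_rows --rows '[0,0,-0.1,0,0,0,0,0,0,-0.1,0,0,0,0,0,0,-0.1,0,0,0,0,0,0,-0.1,0,0,0,0,0,0,-0.1,0,0,0,0,0,0,-0.1,0,0,0,0,0,0,-0.1,0,0,0,0,0,0,0,0,0,0,0]'

```text
time_s: 6.08
position: [0.5338, -0.0413, 0.0853]
tcp_rot: [-3.141, 0.0, 0.389]
ft_force: [0.8, -1.3, 2.5]
grip_width: -0.0003
grip_force: 1.2
```

```bash
python3 - <<'E'
from h import *
import pickle
c=cam("wrist"); pickle.dump(c,open("w2.pkl","wb")); save(c,"pics/w2.png",s=1.42)
m=np.array([0.52063,-0.04251,0]); a=np.radians(112.55); ey=np.array([np.cos(a),np.sin(a),0])
print((robot.state()["position"]-m)@ey)
E
```

```text
-0.004060071434295555
```

View pics/w2.png

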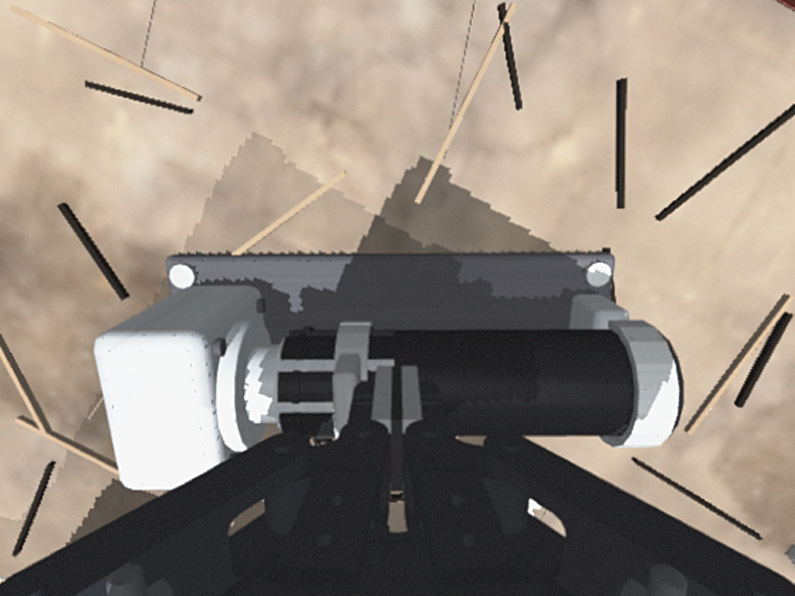

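The band is now at x≈337–372 (row 350), fingers right behind the lug; the left rib bump is at x≈308 and the right one at ≈380 (row 331).

```bash
python3 - <<'E'
from h import *
import pickle
c=pickle.load(open("w2.pkl","rb"))
m=np.array([0.52063,-0.04251,0]); a=np.radians(112.55); ey=np.array([np.cos(a),np.sin(a),0]); ex=np.array([ey[1],-ey[0],0])
for n,u,v,z in [("bandL",337,335,.065),("bandR",371,335,.065),("rib1",308,331,.06),("rib2",380,331,.06),("bolt1",181,275,.013),("bolt2",599,273,.013),("fingerL",374,395,.088)]:
  p=onz(c,u/1.42,v/1.42,z); print(n,np.round([(p-m)@ex*1000,(p-m)@ey*1000],1))
save(c,"pics/w2z.png",(170,215,310,310),5.6)
E
```

```text
bandL [25.4 18.9]
bandR [25.4  5.9]
rib1 [25.3 30.9]
rib2 [25.1  2.7]
bolt1 [ 37.2 100. ]
bolt2 [  37.1 -101.2]
fingerL [12.2  3.9]
```

View pics/w2z.png

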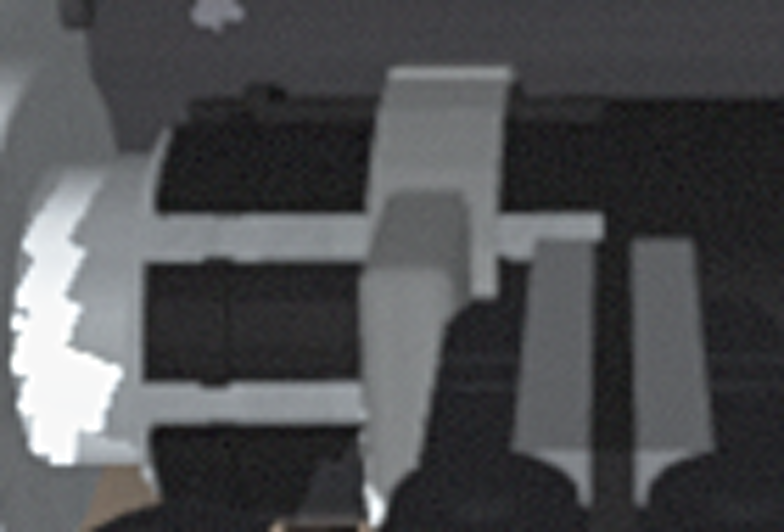

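```bash
python3 - <<'E'
from h import *
import pickle
c=pickle.load(open("w2.pkl","rb"))
m=np.array([0.52063,-0.04251,0]); a=np.radians(112.55); ey=np.array([np.cos(a),np.sin(a),0]); ex=np.array([ey[1],-ey[0],0])
for n,u,v,z in [("rib1",217,320,.0782),("rib1b",265,95,.057),("bandL",378,150,.07),("bandR",505,150,.07)]:
  p=onz(c,170+u/5.6,215+v/5.6,z); print(n,np.round([(p-m)@ex*1000,(p-m)@ey*1000],1))
E
```

```text
rib1 [10.6 32.6]
rib1b [24.9 31.2]
bandL [24.  18.2]
bandR [23.9  6.2]
```

Request:
send_rows --rows '[0,0,-0.05,0,0,0,0,0,0,-0.05,0,0,0,0,0,0,-0.035,0,0,0,0,0,0,0,0,0,0,0,0,0,0,0,0,0,0]'

```text
time_s: 6.75
position: [0.5314, -0.0356, 0.0852]
tcp_rot: [-3.141, 0.0, 0.388]
ft_force: [0.7, -2.8, 2.8]
grip_width: 0.0001
grip_force: 1.4
```

Request:
send_rows --rows '[0,0,0.2,0,0,0,0,0,0,0.2,0,0,0,0,0,0,0,-0.8,0,0,0,0,0,0,-0.8,0,0,0,1,0,0,-0.8,0,0,0,1,0,0,0,0,0,0]'

```text
time_s: 7.5
position: [0.5415, -0.0552, 0.2086]
tcp_rot: [3.138, -0.006, 0.388]
ft_force: [-0.6, -0.7, 0.2]
grip_width: 0.0358
grip_force: 0.0
```

```bash
python3 - <<'E'
from h import *
import pickle
c=cam("wrist"); pickle.dump(c,open("w3.pkl","wb")); save(c,"pics/w3.png",(100,150,340,330),3.3)
E
```

```text
(no output)
```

View pics/w3.png

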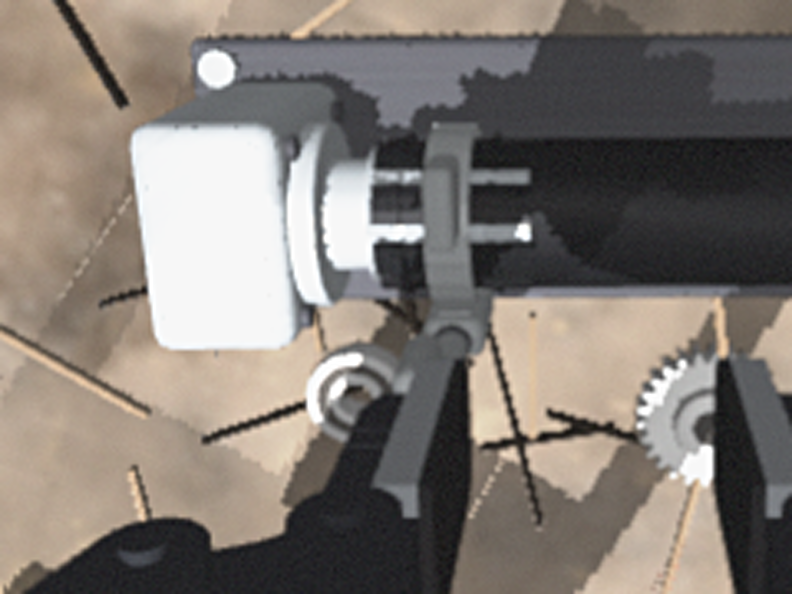

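Band spans x≈427–477 at row 150; left rib is faintly at ≈404; the key is hidden behind the left finger.

```bash
python3 - <<'E'
from h import *
import pickle
c=pickle.load(open("w3.pkl","rb"))
m=np.array([0.52063,-0.04251,0]); a=np.radians(112.55); ey=np.array([np.cos(a),np.sin(a),0]); ex=np.array([ey[1],-ey[0],0])
for n,u,v,z in [("rib1?",404,210,.0782),("bandL",427,150,.07),("bandR",477,150,.07),("cuffend",373,210,.077),("slot end",530,176,.075)]:
  p=onz(c,100+u/3.3,150+v/3.3,z); print(n,np.round([(p-m)@ex*1000,(p-m)@ey*1000],1))
g=cv2.cvtColor(c["frame"],cv2.COLOR_RGB2GRAY)
for r in range(209,217): print(r,g[r,208:256].tolist())
c1=cam("top"); pickle.dump(c1,open("t2.pkl","wb"))
E
```

```text
rib1? [ 8.  30.5]
bandL [22.6 24.8]
bandR [22.5 11.1]
cuffend [ 7.7 39. ]
slot end [16.3 -3.4]
209 [241, 242, 243, 232, 148, 55, 47, 51, 56, 51, 57, 61, 47, 53, 56, 55, 56, 48, 36, 74, 109, 128, 129, 129, 132, 133, 133, 126, 110, 90, 82, 117, 138, 111, 61, 38, 36, 36, 42, 36, 41, 36, 40, 36, 40, 43, 34, 36]
210 [244, 245, 246, 216, 121, 58, 54, 64, 62, 61, 64, 63, 59, 62, 64, 66, 64, 54, 37, 68, 108, 129, 131, 127, 127, 133, 130, 127, 109, 89, 83, 117, 138, 109, 62, 37, 34, 45, 40, 44, 41, 44, 42, 43, 38, 37, 40, 41]
211 [245, 247, 249, 213, 106, 58, 61, 65, 63, 57, 60, 66, 57, 61, 64, 67, 58, 44, 36, 61, 102, 129, 129, 129, 131, 133, 132, 125, 109, 91, 87, 119, 140, 114, 61, 38, 44, 40, 39, 40, 42, 46, 43, 45, 42, 40, 47, 45]
212 [246, 248, 251, 220, 121, 55, 60, 62, 63, 60, 61, 62, 57, 50, 62, 65, 50, 40, 48, 64, 102, 128, 130, 129, 130, 133, 131, 125, 113, 92, 84, 124, 150, 121, 64, 34, 38, 43, 39, 42, 39, 41, 41, 38, 43, 42, 41, 43]
213 [247, 248, 251, 223, 123, 64, 65, 67, 70, 62, 66, 73, 65, 59, 66, 67, 63, 63, 71, 81, 109, 127, 128, 125, 130, 128, 130, 124, 115, 91, 82, 128, 154, 122, 63, 42, 41, 43, 41, 48, 45, 43, 41, 46, 43, 44, 39, 48]
214 [247, 249, 252, 228, 136, 84, 86, 90, 90, 88, 87, 91, 79, 80, 89, 91, 89, 92, 94, 92, 106, 127, 129, 129, 129, 132, 132, 128, 114, 92, 84, 126, 155, 122, 67, 42, 44, 44, 45, 47, 46, 47, 47, 44, 47, 45, 45, 47]
215 [247, 249, 253, 229, 144, 94, 97, 101, 101, 101, 103, 102, 88, 92, 102, 102, 104, 101, 104, 95, 108, 124, 129, 127, 129, 130, 130, 126, 116, 93, 84, 129, 157, 121, 67, 37, 42, 44, 45, 46, 43, 44, 44, 49, 46, 45, 45, 44]
216 [247, 248, 252, 230, 143, 89, 92, 97, 96, 98, 97, 99, 80, 85, 95, 99, 96, 98, 95, 93, 108, 127, 128, 130, 129, 130, 132, 126, 118, 93, 84, 130, 159, 126, 68, 39, 40, 40, 43, 43, 40, 41, 46, 43, 45, 42, 43, 39]
```

Request:
send_rows --rows '[1,-0.45,-0.38,0.1,0,0,0,1,-0.45,-0.38,0.1,0,0,0,1,0,0,0.2,0,0,-0.19,1,0,0,0,0,0,0,1,0,0,0,0,0,0]'

```text
time_s: 8.22
position: [0.483, -0.0363, 0.1846]
tcp_rot: [-3.141, 0.001, 0.535]
ft_force: [0.3, 0.4, -0.3]
grip_width: 0.0855
grip_force: 0.0
```

```bash
python3 - <<'E'
from h import *
import pickle
c=cam("wrist"); pickle.dump(c,open("w4.pkl","wb")); 
p=proj(c,[.4856,-.0371,.135])[0]; print(p)
save(c,"pics/w4.png",(170,160,410,340),3.3)
E
```

```text
[282.79815497 235.64952207]
```

View pics/w4.png

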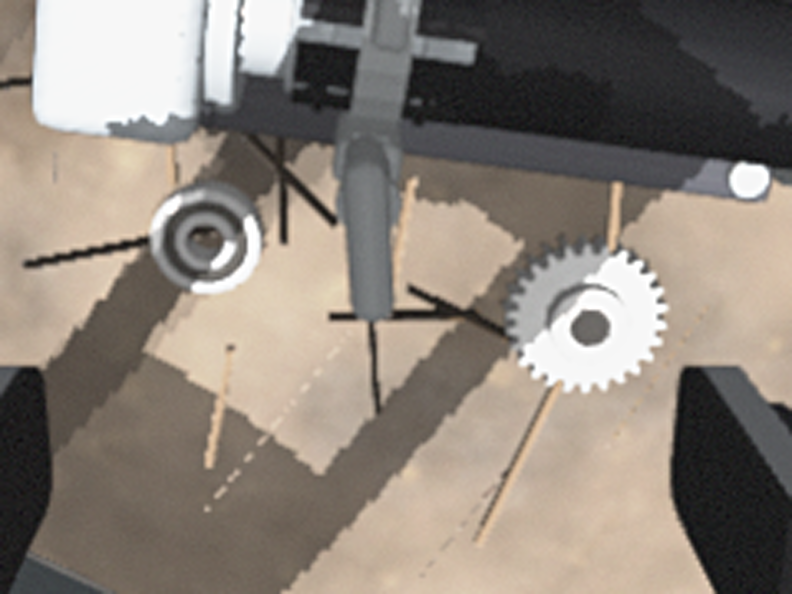

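The wing is nearly vertical in the crop, its top face centred about (372,252), matching the prediction (372,250); it runs about (367,205)→(373,300).

```bash
python3 - <<'E'
from h import *
import pickle
c=pickle.load(open("w4.pkl","rb"))
A=[onz(c,170+u/3.3,160+v/3.3,.135) for u,v in((366,205),(372,300),(344,205),(351,305),(387,205),(393,300))]
for i in(0,2,4):
  d=A[i]-A[i+1]; print(np.round(A[i:i+2],4).tolist(),np.degrees(np.arctan2(d[1],d[0])))
s=robot.state(); print(s["position"],np.degrees(s["tcp_rot"]),s["qpos"])
yaw=s["tcp_rot"][2]; d=np.array([.4856,-.0371])-s["position"][:2]
print("tool dx,dy mm",1000*d@[np.cos(yaw),np.sin(yaw)],1000*d@[np.sin(yaw),-np.cos(yaw)])
E
```

```text
[[0.4928, -0.0314, 0.135], [0.4765, -0.0425, 0.135]] 34.143814056835815
[[0.4907, -0.0278, 0.135], [0.4735, -0.0395, 0.135]] 34.172667364249975
[[0.4949, -0.0349, 0.135], [0.4786, -0.046, 0.135]] 34.47035689396466
[ 0.48334603 -0.03633184  0.1849188 ] [-1.79970491e+02  3.34300275e-02  3.06871374e+01] [-1.62214240e-01  2.25583427e-01  1.75518692e+00  2.15175095e-05
  1.16160031e+00  8.72982083e-01]
tool dx,dy mm 1.5463122146652972 1.8109076180466952
```

Request:
send_rows --rows '[1,0.03,0.03,0.4,0,0,-0.075,1,0,0,0.6,0,0,0,1,0,0,0.4,0,0,0,1,0,0,0.2,0,0,0,0.2,0,0,0,0,0,0,0.2,0,0,0,0,0,0,0.2,0,0,0,0,0,0]' --squeeze 25

```text
time_s: 9.15
position: [0.4859, -0.0368, 0.1061]
tcp_rot: [3.14, -0.001, 0.596]
ft_force: [-0.0, -1.0, -0.4]
grip_width: 0.032
grip_force: 0.0
```

Request:
send_rows --rows '[0.1,0,0,0,0,0,0,0,0,0,0,0,0,0,0,0,0,0,0,0,0,0,0,0,0,0,0,0]'

```text
time_s: 9.65
position: [0.4855, -0.0367, 0.1058]
tcp_rot: [3.141, -0.001, 0.597]
ft_force: [-0.8, 1.2, 5.4]
grip_width: 0.0117
grip_force: 24.7
```

Request:
send_rows --rows '[0,0,0,0,0,0,0.15,0,0,0,0,0,0,0.15,0,0,0,0,0,0,0.15]'

```text
time_s: 10.02
position: [0.4855, -0.0367, 0.1058]
tcp_rot: [3.141, -0.001, 0.239]
ft_force: [-1.0, 1.5, 5.4]
grip_width: 0.0119
grip_force: 24.7
```

```bash
python3 - <<'E'
from h import *
s=robot.state(); print(s["torque"],s["ft_force"],s["grip_width"],s["position"],np.degrees(s["tcp_rot"][2]),s["joint_torque"])
E
```

```text
[0.16291049 0.14157665 0.09391329] [-1.03051765  1.53220322  5.41294228] 0.011859995875226398 [ 0.48550127 -0.036667    0.10583602] 13.720580658606124 [ -0.43544487 -37.46164799 -17.71542192  -0.16756381  -0.39830524
  -0.91646656]
```

Request:
send_rows --rows '[0,0,0,0,0,0,0.15,0,0,0,0,0,0,0.15,0,0,0,0,0,0,0.15,0,0,0,0,0,0,0.15]'

```text
time_s: 10.52
position: [0.4855, -0.0367, 0.1058]
tcp_rot: [-3.141, -0.001, -0.232]
ft_force: [-1.0, 0.4, 5.7]
grip_width: 0.0118
grip_force: 24.7
```

```bash
cat > s.py <<'E'
from h import *
s=robot.state(); print(np.round(s["torque"],3),np.round(s["ft_force"],1),s["grip_width"],np.round(s["position"],4),np.degrees(s["tcp_rot"][2]),s["qpos"][5],s["time_s"])
E
python3 s.py
```

```text
[0.115 0.17  0.033] [-1.   0.4  5.7] 0.011773779506070246 [ 0.4855 -0.0367  0.1058] -13.280655817566894 1.6403169188188504 10.525
```

Request:
send_rows --rows '[0,0,0,0,0,0,0.1,0,0,0,0,0,0,0.1]'

```text
time_s: 10.78
position: [0.4855, -0.0367, 0.1058]
tcp_rot: [-3.141, -0.001, -0.388]
ft_force: [-1.4, 1.4, 6.8]
grip_width: 0.0117
grip_force: 24.8
```

```bash
python3 s.py
```

```text
[0.114 0.181 0.091] [-1.4  1.4  6.8] 0.011675695365265483 [ 0.4855 -0.0367  0.1058] -22.204933419793633 1.7960630717443296 10.775
```

Request:
send_rows --rows '[0,0,0,0,0,0,0.1,0,0,0,0,0,0,0.1]'

```text
time_s: 11.02
position: [0.4861, -0.0369, 0.1059]
tcp_rot: [-3.141, -0.002, -0.544]
ft_force: [-2.4, 2.4, 5.0]
grip_width: 0.0116
grip_force: 36.1
```

```bash
python3 s.py
```

```text
[0.304 0.384 0.576] [-2.4  2.4  5. ] 0.011566053918134499 [ 0.4861 -0.0369  0.1059] -31.161372225432906 1.9526927851195166 11.025
```

Request:
send_rows --rows '[0.5,0,0,0,0,0,0,0.8,0,0,0,0,0,0,1,0,0,0,0,0,0,1,0,0,0,0,0,0,1,0,0,-0.4,0,0,0,1,0,0,-0.8,0,0,0,1,0,0,-0.6,0,0,0,1,0,0,0,0,0,0,1,0,0,0,0,0,0]'

```text
time_s: 12.15
position: [0.4845, -0.0366, 0.1947]
tcp_rot: [3.141, 0.001, -0.542]
ft_force: [-1.5, 0.4, -0.5]
grip_width: 0.0855
grip_force: 0.0
```

```bash
python3 s.py; python3 - <<'E'
from h import *
import pickle
c=cam("wrist"); pickle.dump(c,open("w5.pkl","wb")); save(c,"pics/w5.png",(120,100,440,340),2.5)
E
```

```text
[ 0.001 -0.014 -0.046] [-1.5  0.4 -0.5] 0.085457766365764 [ 0.4845 -0.0366  0.1947] -31.0629920116627 1.9505982082908144 12.15
```

View pics/w5.png

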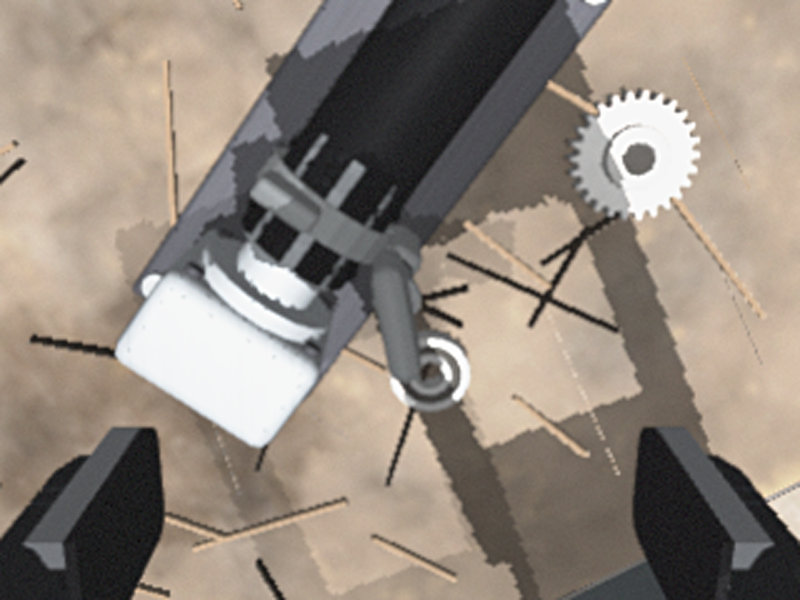

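The wing now runs about (385,270)→(408,375), some 12° off the tool axis, so I'll measure its angle and the band position.

```bash
python3 - <<'E'
from h import *
import pickle
c=pickle.load(open("w5.pkl","rb"))
P=lambda u,v,z:onz(c,120+u/2.5,100+v/2.5,z)
m=np.array([0.52063,-0.04251,0]); a=np.radians(112.55); ey=np.array([np.cos(a),np.sin(a),0]); ex=np.array([ey[1],-ey[0],0])
for q in(((376,295),(394,370)),((409,295),(422,365))):
  A,B=[P(*x,.135) for x in q]; d=A-B; print(A,B,np.degrees(np.arctan2(d[1],d[0])))
for n,u,v,z in [("bandPort",325,247,.08),("bandFar",350,215,.08),("slot end",357,163,.077),("cuffend",300,282,.077)]:
  p=P(u,v,z); print(n,np.round([(p-m)@ex*1000,(p-m)@ey*1000],1))
g=cv2.cvtColor(c["frame"],cv2.COLOR_RGB2GRAY)
ts=np.arange(-5,42,1.)
for x in (3,5,-3,-6,12):
  uv=proj(c,[m+ex*x/1000+ey*t/1000+np.array([0,0,.077]) for t in ts]).astype(np.float32)
  print(x,cv2.remap(g,uv[None,:,0],uv[None,:,1],cv2.INTER_LINEAR)[0].tolist())
E
```

```text
[ 0.49626654 -0.03672897  0.135     ] [ 0.47549581 -0.02972191  0.135     ] -18.641933097440273
[ 0.49175447 -0.04420051  0.135     ] [ 0.47281676 -0.03699261  0.135     ] -20.83740590415353
bandPort [-6. 26.]
bandFar [-6.5 12.4]
slot end [ 1.4 -2.3]
cuffend [-6.4 41.8]
3 [37, 35, 66, 121, 125, 120, 121, 119, 118, 115, 114, 113, 109, 108, 120, 127, 125, 117, 112, 113, 126, 122, 96, 81, 90, 109, 121, 125, 122, 120, 119, 115, 119, 124, 120, 117, 122, 122, 117, 112, 115, 124, 123, 116, 116, 122, 140]
5 [42, 40, 40, 39, 31, 31, 29, 35, 36, 35, 29, 29, 29, 33, 39, 32, 32, 26, 42, 94, 129, 116, 88, 84, 93, 113, 125, 129, 128, 125, 125, 121, 95, 42, 26, 26, 36, 27, 29, 29, 31, 31, 29, 30, 33, 66, 121]
-3 [31, 28, 28, 26, 27, 28, 31, 26, 27, 27, 27, 28, 29, 26, 27, 28, 28, 28, 38, 89, 126, 126, 125, 126, 126, 125, 125, 126, 126, 127, 128, 105, 50, 25, 23, 25, 26, 28, 29, 27, 27, 30, 26, 26, 33, 115, 206]
-6 [28, 33, 27, 30, 31, 33, 29, 28, 28, 29, 27, 30, 27, 28, 31, 28, 28, 25, 44, 93, 118, 120, 118, 119, 118, 119, 118, 116, 118, 119, 122, 97, 42, 29, 30, 31, 30, 27, 28, 30, 32, 26, 31, 28, 27, 71, 174]
12 [38, 34, 35, 31, 32, 36, 34, 35, 32, 35, 36, 33, 36, 36, 37, 34, 33, 33, 70, 133, 147, 110, 86, 86, 97, 120, 132, 134, 127, 123, 124, 119, 93, 46, 29, 30, 32, 28, 33, 36, 29, 32, 24, 27, 57, 112, 129]
```

Request:
send_rows --rows '[1,0,0,0.4,0,0,-0.13,1,0,0,0.6,0,0,-0.12,1,0,0,0.6,0,0,0,1,0,0,0.16,0,0,0,0.2,0,0,0,0,0,0,0.2,0,0,0,0,0,0,0.1,0,0,0,0,0,0,0,0,0,0,0,0,0,0,0,0,0,0,0,0,0,0,0,0,0,0]' --squeeze 35

```text
schema error: expected a multiple of 7 numbers
```

```bash
python3 s.py
```

```text
[-0.     0.033 -0.011] [-0.   0.5  0.6] 0.08513455471276304 [ 0.4841 -0.0365  0.1942] -31.063253888642897 1.9506079692987532 12.2
```

Request:
send_rows --rows '[0,0,0,0,0,0,0.06,0,0,0,0,0,0,0.05,0,0,0,0,0,0,0]'

```text
time_s: 12.58
position: [0.4842, -0.0366, 0.1939]
tcp_rot: [3.14, 0.003, -0.628]
ft_force: [0.3, -0.1, 0.2]
grip_width: 0.0322
grip_force: 0.0
```

```bash
python3 s.py
```

```text
[-0.006 -0.045  0.034] [ 0.3 -0.1  0.2] 0.03219990442134037 [ 0.4842 -0.0366  0.1939] -35.99411877824799 2.0366411382462353 12.575
```

Request:
send_rows --rows '[1,0,0,0,0,0,-0.18,1,0,0,0,0,0,-0.18,1,0,0,0,0,0,0,1,0,0,0,0,0,0,1,0,0,0.6,0,0,0,1,0,0,0.6,0,0,0,1,0,0,0.4,0,0,0,1,0,0,0.16,0,0,0]' --squeeze 35

```text
time_s: 13.58
position: [0.4843, -0.0365, 0.1061]
tcp_rot: [3.141, 0.002, -0.347]
ft_force: [-0.7, 0.9, 0.4]
grip_width: 0.0853
grip_force: 0.0
```

Request:
send_rows --rows '[0.2,0,0,0,0,0,0,0.2,0,0,0,0,0,0,0.1,0,0,0,0,0,0,0,0,0,0,0,0,0,0,0,0,0,0,0,0,0,0,0,0,0,0,0,0,0,0,0,0,0,0]'

```text
time_s: 14.45
position: [0.4857, -0.0367, 0.1081]
tcp_rot: [-3.141, -0.001, -0.346]
ft_force: [-0.9, 0.5, 5.4]
grip_width: 0.0084
grip_force: 45.6
```

```bash
python3 s.py
```

```text
[ 0.105  0.112 -0.015] [-0.9  0.5  5.4] 0.008355762082803817 [ 0.4857 -0.0367  0.1081] -19.831147450353587 1.754472281884313 14.45
```

Request:
send_rows --rows '[0,0,0,0,0,0,0.06,0,0,0,0,0,0,0.05,0,0,0,0,0,0,0]'

```text
time_s: 14.82
position: [0.4856, -0.0365, 0.1082]
tcp_rot: [3.142, -0.001, -0.429]
ft_force: [-0.3, 1.3, 7.2]
grip_width: 0.0085
grip_force: 63.4
```

```bash
python3 s.py
```

```text
[0.443 0.179 1.285] [-0.3  1.3  7.2] 0.008494058005861664 [ 0.4856 -0.0365  0.1082] -24.57599411679484 1.8383993201328017 14.825
```

Request:
send_rows --rows '[0.5,0,0,0,0,0,0,1,0,0,0,0,0,0,1,0,0,0,0,0,0,1,0,0,0,0,0,0,1,0,0,-0.4,0,0,0,1,0,0,-0.8,0,0,0,1,0,0,-0.8,0,0,0,1,0,0,-0.4,0,0,0,1,0,0,0,0,0,0,1,0,0,0,0,0,0]'

```text
time_s: 16.08
position: [0.4844, -0.0366, 0.2263]
tcp_rot: [3.141, 0.002, -0.432]
ft_force: [-0.9, 1.1, -1.0]
grip_width: 0.0854
grip_force: 0.0
```

```bash
python3 - <<'E'
from h import *
c=cam("wrist")
m=np.array([0.52063,-0.04251,0]); a=np.radians(112.55); ey=np.array([np.cos(a),np.sin(a),0]); ex=np.array([ey[1],-ey[0],0])
g=cv2.cvtColor(c["frame"],cv2.COLOR_RGB2GRAY)
ts=np.arange(-5,42,1.)
for x in (-3,-6,12):
  uv=proj(c,[m+ex*x/1000+ey*t/1000+np.array([0,0,.078]) for t in ts]).astype(np.float32)
  print(x,cv2.remap(g,uv[None,:,0],uv[None,:,1],cv2.INTER_LINEAR)[0].tolist())
save(c,"pics/w6.png",(140,120,380,300),3.3)
E
```

```text
-3 [36, 31, 29, 30, 26, 28, 32, 29, 29, 29, 24, 27, 28, 26, 26, 29, 29, 24, 54, 100, 123, 124, 124, 124, 123, 123, 124, 124, 124, 125, 122, 89, 41, 27, 25, 24, 26, 27, 29, 24, 25, 31, 26, 22, 44, 138, 217]
-6 [34, 33, 33, 28, 31, 31, 30, 30, 29, 29, 29, 19, 28, 26, 27, 28, 28, 24, 55, 98, 118, 118, 116, 116, 116, 116, 116, 115, 117, 117, 110, 75, 34, 24, 26, 28, 29, 27, 30, 29, 24, 30, 27, 23, 41, 135, 219]
12 [34, 36, 30, 32, 29, 32, 33, 28, 35, 33, 32, 32, 34, 32, 33, 32, 31, 38, 86, 148, 135, 95, 81, 95, 123, 137, 134, 129, 124, 120, 117, 94, 50, 24, 26, 29, 28, 25, 26, 29, 27, 24, 26, 24, 52, 104, 128]
```

View pics/w6.png

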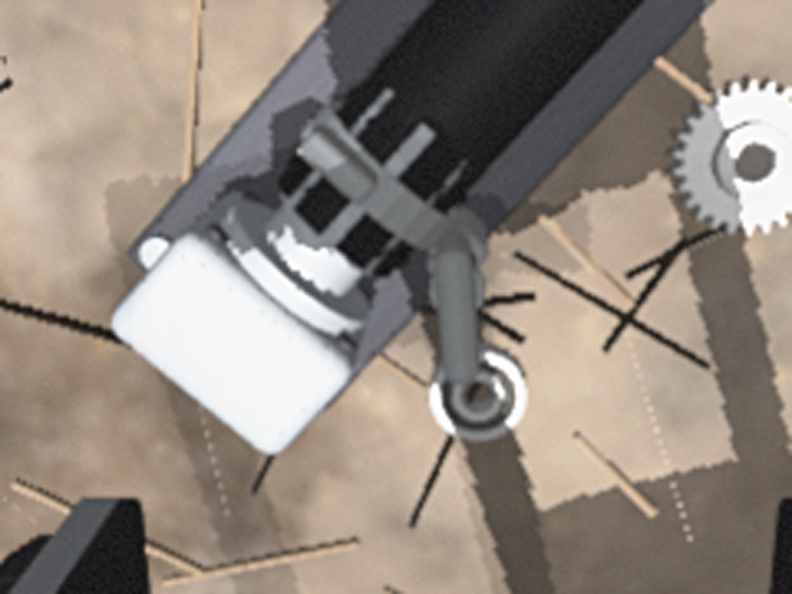

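The band sits about 20 mm along (seat about 19 mm), the key is hard against its stop, and the gear and bearing look undisturbed with the gripper clear, so I'm handing in.

```bash
python3 -c "
from workcell import robot
print(robot.job_done())"
```

```text
the job is handed in; nothing more can be done
None
```

The job is handed in: the band sits between the ribs within about 1 mm of the seat, the key is turned clockwise to its stop and released, and the gear and bearing were left where they lay. The verdict was not shown to me.

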